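Set the catch dish and hold the sharps-bin shutter half open

TASK

A crew member is about to drop used lancets into the sharps bin. First push the kidney dish across the worktop (never lift it) squarely onto its blue outline below the bin's chute, with the shutter still shut; then slide the sprung shutter until its red grip is level with the green half-way marks on the rails, never wider than three quarters, and finish still holding it there against its spring. Leave the goggles, lancing pen and pill crusher where they are.

Things in the scene. Friction and masses are not known exactly. Their poses are not given: they have to be found in the camera images.
- dish: Loose stainless kidney dish, 168 mm long (y), 38 mm high, wall 2.5 mm, about 0.2 kg. Origin: underside, midway across its middle. Hollow side faces -x: outer face at x = -35 mm in the middle (55 mm radius arc), horn tips at x = -50, y = +-49 mm; bulging side at x = +35 mm. Starts 12 to 20 cm from its outline, on the side away from the bin (-x of dish_spot), turned up to 0.3 rad.
- dish_spot (a point): Centre of the painted blue kidney outline (flat, 7 mm larger all round than the dish) in front of the bin; the dish's origin and axes belong on this point's. x points towards the bin, y is the shutter's opening direction, z up. Fixed to the bin. The white chute lip overhangs from x = +13 mm on, y = -96 to -4 mm, z = 170 to 210 mm; bin front at x = +47 mm.
- bin: Fixed yellow sharps bin 155 x 240 mm, top 166 to 174 mm above the worktop, on an upright white splash panel (165 mm high) behind it. Origin and axes as dish_spot. On top are two black rails along y with the shutter between them and, along the front over the -y half, a sloped white drop chute. Each rail carries one green mark, 7 mm wide, at half travel. The chute side faces the dish.
- shutter (a joint): Travel of the shutter, m: 0 shut, 0.080 fully open, 0.040 half open; it opens along +y of dish_spot. A spring pulls it shut: about 4 N when shut, 10 N at half, 15 N fully open; it shuts when let go.
- shutter_grip (a point): Centre of the red upright grip on the aluminium shutter plate: 12 mm thick along y, 30 mm along x, from 171 to 209 mm above the worktop (this point at 192 mm, 17 mm below its top). Axes as dish_spot; moves with the shutter. Nothing stands beside it in y; the rails 35 mm before and behind it rise to 174 mm and the chute (to 210 mm) ends 35 mm before it.
- half_mark (a point): Where shutter_grip is at half travel, level with the two green marks on the rails; fixed to the bin, axes as dish_spot.
- goggles: Bystander: clear safety goggles with blue frame, about 115 x 150 x 57 mm. Origin under the middle.
- lancing_pen: Bystander: grey lancing pen, 130 mm long, 17 mm thick, lying. Origin under its middle.
- pill_crusher: Bystander: white upright pill crusher, 60 mm across, 96 mm high. Origin under its middle.
Not all that is in view belongs to the job. Leave any orange or yellow look-alike of the dish alone.

How it is judged:
On the way, in this order (a step that is already met when the one before it is completed fails the run):
1. the dish lies at rest on its outline, the shutter still shut (horizontal distance between dish and dish_spot below 0.02 m and angle between the y axis of dish and the y axis of dish_spot, either way round below 0.25 rad and linear speed of dish below 0.02 m/s and value of joint shutter below 0.008 m), for 0.2 s.
2. the shutter is held still at half travel by the fingers (value of joint shutter between 0.033 and 0.047 m and contact force between the fingers and bin above 3 N), for 0.5 s.
At the end, for the whole second after the job is handed in: The fingers still hold the shutter, at rest, at half travel (40 mm, within 7 mm); the dish stands flat and still on its outline (within 20 mm and 0.25 rad); the bystanders are where they were (within 25 mm) (all of step 2 and velocity of joint shutter between -0.01 and 0.01 m/s and horizontal distance between dish and dish_spot below 0.02 m and angle between the y axis of dish and the y axis of dish_spot, either way round below 0.25 rad and height (world z) of dish below 0.006 m and angle between dish's own z axis and vertical below 0.1 rad and linear speed of dish below 0.02 m/s and distance of each of goggles, lancing_pen, pill_crusher from where it was at the start of the episode below 0.025 m); the arm keeps its last pose, push and grip.
It fails at once if the shutter is opened wider than three quarters (60 mm) (value of joint shutter above 0.06 m).
It fails at once if the dish is lifted off the worktop (height (world z) of dish above 0.02 m).
It fails at once if a bystander is moved more than 25 mm (distance of any of goggles, lancing_pen, pill_crusher from where it was at the start of the episode above 0.025 m).
It also fails if it takes over 54 s, if anything falls off the work surface, if the arm or the gripper's body presses on something with over 40 N, if the wrist force passes 120 N, or if a joint passes its speed limit or range.

ROBOT

A 6-joint arm with a two-finger parallel gripper is mounted at the origin on the work surface. World frame = base frame: x ahead of the robot, y to its left, z up, the work surface at z = 0. Lengths are in m, angles in rad, forces in N, time in s.
With the tool pointing down it reaches from about 0.375 to 0.925 m from the base axis. Payload 5.7 kg.
Tool frame: the origin (TCP) lies between the finger pads; the fingertips stand 17 mm ahead of it and the grasp point (between the pads) lies 2 mm behind it (manip.tips_ahead is the z of the fingertips in the tool frame, in m); z points along the fingers, y is the line along which they close (so a half turn about z gives the same grasp; the last joint's range is limited). The gripper opens to 88 mm and grips with 3 to 60 N. Pads are 20 mm wide; open, the fingers measure 115 mm over their backs; the gripper's body (75 mm by 178 mm) begins 61 mm behind the grasp point.
Start: joints at [1.078, 0.359, 1.51, -0, 1.272, -0.115], TCP at [0.221, 0.558, 0.217] pointing down, gripper open.
Joint ranges: [-2.97, 2.97], [-1.01, 2.36], [0.21, 2.38], [-0.96, 4.11], [0.2, 2.71], [-2.98, 2.98]. Speed limits (rad/s): [2.39, 2.39, 3.14, 3.14, 3.14, 3.14].

INTERFACE

Orientations are given as a unit quaternion [w, x, y, z].
In Python, from station import sensors, imaging, manip gives the robot as it stands. The module is installed in compiled form; this text tells all that it offers.
- The arm moves only by the tool servo_tool, never from a script. Its argument "plan" is a list of rows, each an object of numbers: "grip": the gripper's target within -1 to 1 (fully open at 1, half-way at 0, shut at -1); "tx", "ty", "tz": the shift along the world's x, y, z normalised to -1 to 1, where 1 is 400 mm; "spin": the turn about the world's z normalised to -1 to 1, where 1 is 1.5 rad. In form: [{"grip": .., "tx": .., "ty": .., "tz": .., "spin": ..}, ...]. A call has 1 to 10 rows; each row is the pose to reach, as a shift and turn from the pose commanded when the call began; what a row does not reach only later rows make up. A row lasts 1/8 s, in which the tool goes at most 62.5 mm and 10.7 degrees, less where a joint would pass 70% of its speed; a pose out of reach is approached as far as the arm can. A call with a number of a shift or a turn outside -1 to 1 is refused whole. A call with a gripper value outside its range is refused whole. The fingers move at their own pace and stop on an object; "grip_force" is the grip in N (left out, the last holds). Time passes only in rows, so rows that repeat a pose let the fingers close. It gives the time, the measured TCP pose, the force, the opening and the grip force at its end, in the units of the state.
- sensors.state(): the state, without advancing time (a new reading comes with each control period).
- imaging.snapshot(name): name is "scene" or "top" or "wrist"; returns the picture (400x640x3 uint8, red, green, blue); there is no depth.
- imaging.camera_info(name): a dict with "vertical_fov" (degrees; the focal length in pixels is half the picture's height over the tangent of half this angle, whatever the lens; pixels are square), "cx", "cy" (the principal point, pixels), "extrinsics" (4x4, takes a point from world to camera coordinates); the wrist camera has in their place "mount" (4x4, takes a point from camera to tool coordinates, whose origin is the TCP and whose axes are the flange's). Camera axes: x right, y down, z forward; pixel columns grow to the right and rows downward; lengths in m; the calibration is good to about 2 mm. The wrist camera is an equidistant fisheye: a pixel r from the principal point sees the ray r / f radians off the axis. A picture is of the moment at which its call begins: read the wrist's pose just before it. camera_info takes no time and is no camera call.
- manip.hand_in(): hands the job in; it is judged then, once.
The state is a dict: "time": time; "joints": joint angles; "dq": joint speeds; "joint_efforts": joint torques, N m; "ee_pos": TCP position; "ee_rot": TCP orientation; "wrist_force": force on the tool from outside, world axes, zero at the start; "moment": the same for the moment, N m; "gripper_width": finger opening in m; "grasp_force": force on a finger pad.
Only numpy, scipy, OpenCV 4.12 (cv2) and the standard library are available. Lean on these libraries where they do the work, as an engineer would, in place of code of your own. Each camera call takes 0.05 s, during which the arm holds its last target. There are 200 camera calls.

## Working session

There is one attempt and no reset: what is moved stays moved. The work goes in short steps, Python scripts to look and compute and a tool call to move; the robot and the scene stay as the last step left them, time stands still between calls to the robot, and variables do not carry over. Pictures are saved under pics/ and viewed, at most 10 in all, crops included, and the job is handed in when it is done.

Besides the shell and the picture viewer there is one more tool, called as a command line: name --argument value ..., lists and objects as JSON in quotes. servo_tool: Moves the arm, as the interface text tells. Its arguments: {"type":"object","properties":{"plan":{"type":"array"},"grip_force":{"type":"number"}},"required":["plan"]}

```bash
mkdir -p pics
cat > h.py <<'E'
import numpy as np, cv2
from station import sensors, imaging, manip
def ray(name,u,v):
    i=imaging.camera_info(name); f=200/np.tan(np.radians(i["vertical_fov"])/2)
    E=np.array(i["extrinsics"]); d=np.array([(u-i["cx"])/f,(v-i["cy"])/f,1.])
    return -E[:3,:3].T@E[:3,3], E[:3,:3].T@d
def plane(name,u,v,z):
    o,d=ray(name,u,v); return o+d*(z-o[2])/d[2]
def save(name,fn):
    im=imaging.snapshot(name); cv2.imwrite("pics/"+fn,im[:,:,::-1]); return im
E
python3 - <<'E'
from h import *
a=save("top","top0.png");b=save("scene","scene0.png")
print(imaging.camera_info("top"));print(imaging.camera_info("scene"));print(sensors.state())
E
```

```text
{'vertical_fov': 43.55567433831968, 'cx': 324.04633171061994, 'cy': 199.9211508991396, 'extrinsics': array([[ 0.00511175, -0.99988083, -0.01456726, -0.06794303],
       [-0.99457587, -0.00357015, -0.10395233,  0.56189947],
       [ 0.10388793,  0.01501963, -0.99447559,  1.42509901],
       [ 0.        ,  0.        ,  0.        ,  1.        ]])}
{'vertical_fov': 47.63752080982348, 'cx': 328.58352840766753, 'cy': 206.51405914593758, 'extrinsics': array([[ 0.57408966,  0.81863771, -0.01591732, -0.26923173],
       [ 0.56394416, -0.40942409, -0.71717424, -0.23831948],
       [-0.59362282,  0.40274584, -0.69671209,  1.58572168],
       [ 0.        ,  0.        ,  0.        ,  1.        ]])}
{'time': 0.1, 'joints': array([ 1.07789429e+00,  3.59438662e-01,  1.51128094e+00,  1.62382073e-05,
        1.27252704e+00, -1.15086952e-01]), 'dq': array([ 0.00012133, -0.00122976, -0.00339944,  0.00090793, -0.00016928,
        0.00084252]), 'joint_efforts': array([-9.15308192e-04, -5.16356671e+01, -2.71407402e+01,  6.74762344e-02,
        2.76372198e-02,  1.14513284e-05]), 'ee_pos': array([0.22103437, 0.5571383 , 0.21640675]), 'ee_rot': array([-2.54949385e-04,  1.87788270e-01,  9.82209184e-01, -7.86749818e-04]), 'wrist_force': array([ 0.09770674, -0.17841918,  1.12819003]), 'moment': array([-0.0262267 ,  0.01337101,  0.02656969]), 'grasp_force': 0.0, 'gripper_width': 0.08781750135307424}
```

View pics/top0.png

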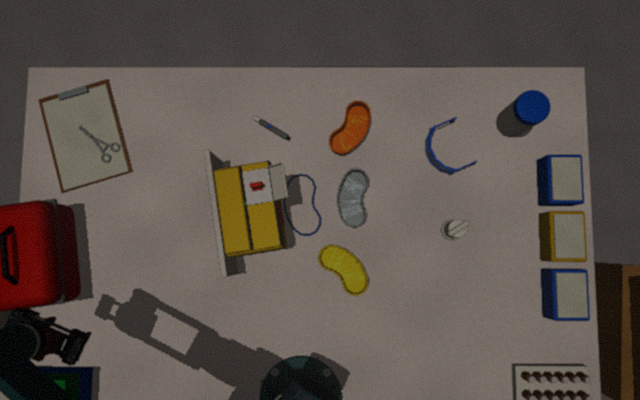

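View pics/scene0.png

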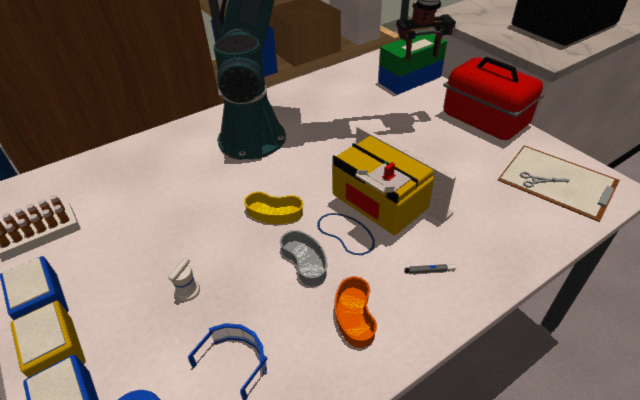

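The top view shows the bin at (250,208), with the red grip at (257,185). The blue outline is near (304,205), the grey dish near (353,198), and the orange and yellow look-alikes are at (350,127) and (345,269). Next I'll measure them with colour masks.

Run:
```python
from h import *
a=save("top","top1.png")
c=cv2.resize(a[140:260,200:380],None,fx=4.4,fy=4.4,interpolation=cv2.INTER_CUBIC)
cv2.imwrite("pics/crop1.png",cv2.convertScaleAbs(c[:,:,::-1],alpha=1.5))
hsv=cv2.cvtColor(a,cv2.COLOR_RGB2HSV)
def cont(m,x0,y0,x1,y1,n):
    w=np.zeros_like(m);w[y0:y1,x0:x1]=m[y0:y1,x0:x1]
    cs,_=cv2.findContours(w,cv2.RETR_EXTERNAL,cv2.CHAIN_APPROX_NONE)
    for k in sorted(cs,key=lambda k:-cv2.boundingRect(k)[2]*cv2.boundingRect(k)[3])[:2]: print(n,cv2.boundingRect(k),cv2.minAreaRect(k),cv2.contourArea(k))
for p in [(352,198),(345,198),(330,198),(360,180),(318,215),(290,210),(319,214),(305,175),(257,185)]: print(p,a[p[1],p[0]],hsv[p[1],p[0]])
```

```text
(352, 198) [88 95 86] [53 24 95]
(345, 198) [85 89 85] [60 11 89]
(330, 198) [123 113 103] [ 15  41 123]
(360, 180) [81 85 81] [60 12 85]
(318, 215) [44 49 63] [112  77  63]
(290, 210) [99 85 84] [ 2 39 99]
(319, 214) [68 68 73] [120  17  73]
(305, 175) [43 49 64] [111  84  64]
(257, 185) [112  29  25] [  1 198 112]
```

View pics/crop1.png

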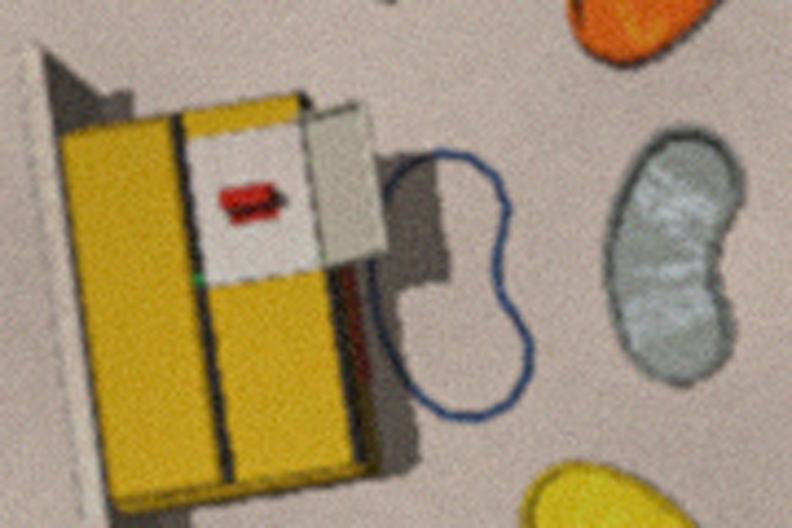

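The crop (4.4× from (200,140)) shows the blue outline, hollow side right, from lobe top (450,150) to lobe bottom (470,420). The green marks are at (200,280) and (322,262), the red grip at (250,203), and the dish rim spans (605–745, 125–385).

Run:
```python
from h import *
a=cv2.GaussianBlur(cv2.imread("pics/top1.png")[:,:,::-1],(3,3),0).astype(int)
R,G,B=a[...,0],a[...,1],a[...,2]
def hull(m,x0,y0,x1,y1,z):
    w=np.zeros(m.shape,np.uint8);w[y0:y1,x0:x1]=m[y0:y1,x0:x1]
    n,l,s,c=cv2.connectedComponentsWithStats(w,connectivity=8)
    k=1+np.argmax(s[1:,4]); print(s[k],c[k])
    ys,xs=np.where(l==k); return np.array([plane("top",u,v,z)[:2] for u,v in zip(xs,ys)]),
def rect(P,n):
    r=cv2.minAreaRect((P*1000).astype(np.float32)); b=cv2.boxPoints(r); print(n,r,"mean",P.mean(0)*1000)
    L=b[1]-b[0];S=b[2]-b[1]
    if np.hypot(*L)<np.hypot(*S): L,S=S,L
    L/=np.hypot(*L); L*=-np.sign(L[0])   # dish y ~ world -x
    X=np.array([L[1],-L[0]]) # x = y rotated -90
    c=np.array(r[0]); print("  yaxis ang",np.arctan2(L[1],L[0]),"X",X,"origin",c+7.5*X)
rect(hull((R-B<8)&(R<115),328,160,375,232,0.036)[0],"dish")
rect(hull((B-R>2),283,160,325,240,0)[0],"outline")
P=hull((R-B>45)&(R-G>45),240,170,280,200,0.209)[0]; rect(P,"grip")
for u,v,z in [(200,280,.174),(322,262,.174),(178,115,.174),(228,480,.174),(305,95,.174),(358,460,.174)]:
    print(u,v,plane("top",200+u/4.4,140+v/4.4,z))
```

```text
[ 337  169   32   58 1415] [352.46077739 197.31024735]
dish ((569.880126953125, -146.3699951171875), (87.37776947021484, 167.3701171875), 85.9952621459961) mean [ 569.4592042  -147.66674494]
  yaxis ang 3.0716968 X [0.06983904 0.99755824] origin [ 570.40391976 -138.88830853]
[292 174  30  62 224] [310.29910714 209.14285714]
outline ((550.1063842773438, -19.1065673828125), (82.52080535888672, 181.27145385742188), 84.20281219482422) mean [537.90444362 -24.53924175]
  yaxis ang 3.0404127 X [0.10100747 0.9948857 ] origin [550.8639403  -11.64492464]
[250 182  12   6  50] [255.32 184.32]
grip ((582.7828369140625, 107.25428009033203), (11.471891403198242, 28.940818786621094), 9.727811813354492) mean [582.82450981 107.65423149]
  yaxis ang 1.7405769 X [0.98562187 0.1689661 ] origin [590.17500114 108.52152586]
200 280 [0.53650817 0.13792542 0.174     ]
322 262 [0.54753115 0.06542732 0.174     ]
178 115 [0.63582694 0.15327945 0.174     ]
228 480 [0.41823284 0.11885318 0.174     ]
305 95 [0.64816557 0.07721554 0.174     ]
358 460 [0.43034146 0.04234836 0.174     ]
```

Run:
```python
from h import *
a=cv2.GaussianBlur(cv2.imread("pics/top1.png")[:,:,::-1],(3,3),0).astype(int)
m=(a[...,2]-a[...,0]>2).astype(np.uint8); w=np.zeros_like(m); w[160:240,283:325]=m[160:240,283:325]
n,l,s,c=cv2.connectedComponentsWithStats(w,connectivity=8)
k=1+np.argmax(s[1:,4]); ys,xs=np.where(l==k)
P=np.array([plane("top",u,v,0)[:2] for u,v in zip(xs,ys)])*1000
t=0.158; Y=np.array([-np.cos(t),-np.sin(t)]); X=np.array([-np.sin(t),np.cos(t)])
px,py=P@X,P@Y
ox=px.min()+57; oy=(py.min()+py.max())/2
print("extent y",np.ptp(py),"x",np.ptp(px),"spot",ox*X+oy*Y)
for lo,hi in((-91,-20),(20,91)):
    q=(py-oy>lo)&(py-oy<hi); print(px[q].min()-ox)
S=ox*X+oy*Y
for n,p in dict(grip=(582.8,107.5),m1=(536.5,137.9),m2=(547.5,65.4),dish=(570.4,-138.9)).items(): d=np.array(p)-S; print(n,d@X,d@Y)
```

```text
extent y 184.90603727328795 x 88.0878435243017 spot [549.78338673   7.92488048]
-54.72309078755728
-57.0
grip 93.13985903273056 -48.272847837476334
m1 130.44619599233806 -7.332803594019296
m2 57.11848218895276 -6.788387972623982
dish -148.23991045483814 2.742119398896577
```

servo_tool --plan '[{"grip": 1, "tx": 0, "ty": 0, "tz": 0.15, "spin": 0}, {"grip": 0.4, "tx": 0.05, "ty": -0.1, "tz": 0.3, "spin": -0.12}, {"grip": -0.18, "tx": 0.43, "ty": -1, "tz": 0.3, "spin": -0.842}, {"grip": -0.18, "tx": 0.43, "ty": -1, "tz": 0.3, "spin": -0.842}, {"grip": -0.18, "tx": 0.43, "ty": -1, "tz": 0.3, "spin": -0.842}, {"grip": -0.18, "tx": 0.43, "ty": -1, "tz": 0.3, "spin": -0.842}, {"grip": -0.18, "tx": 0.43, "ty": -1, "tz": 0.3, "spin": -0.842}, {"grip": -0.18, "tx": 0.43, "ty": -1, "tz": 0.3, "spin": -0.842}, {"grip": -0.18, "tx": 0.43, "ty": -1, "tz": 0.3, "spin": -0.842}, {"grip": -0.18, "tx": 0.43, "ty": -1, "tz": 0.3, "spin": -0.842}]'

```text
time: 1.4
ee_pos: [0.3937, 0.1564, 0.337]
ee_rot: [-0.0, 0.733, 0.681, -0.0]
wrist_force: [0.1, -0.1, 1.3]
gripper_width: 0.0363
grasp_force: 0.0
```

Run:
```python
from h import *
print(imaging.camera_info("wrist")); s=sensors.state(); print(s["joints"],s["ee_pos"])
```

```text
{'vertical_fov': 65.70646984690485, 'cx': 323.59275022703935, 'cy': 201.0055551288357, 'mount': array([[-9.69407004e-04, -9.63743213e-01, -2.66829683e-01,
         7.35160228e-02],
       [ 9.99999502e-01, -8.70650671e-04, -4.88412099e-04,
        -6.93886342e-04],
       [ 2.38388402e-04, -2.66830024e-01,  9.63743577e-01,
        -1.66865907e-01],
       [ 0.00000000e+00,  0.00000000e+00,  0.00000000e+00,
         1.00000000e+00]])}
[ 2.14712688e-01 -4.28611427e-03  1.67223265e+00  6.86653076e-06
  1.47393796e+00  2.88153687e-01] [0.39366242 0.15636962 0.33702137]
```

servo_tool --plan '[{"grip": -0.18, "tx": 0.43, "ty": -0.94, "tz": 0, "spin": -1}, {"grip": -0.18, "tx": 0.43, "ty": -0.94, "tz": 0, "spin": -1}, {"grip": -0.18, "tx": 0.43, "ty": -0.94, "tz": 0, "spin": -1}, {"grip": -0.18, "tx": 0.43, "ty": -0.94, "tz": 0, "spin": -1}, {"grip": -0.18, "tx": 0.43, "ty": -0.94, "tz": 0, "spin": -1}, {"grip": -0.18, "tx": 0.43, "ty": -0.94, "tz": 0, "spin": -1}, {"grip": -0.18, "tx": 0.43, "ty": -0.94, "tz": 0, "spin": -1}, {"grip": -0.18, "tx": 0.43, "ty": -0.94, "tz": 0, "spin": -1}, {"grip": -0.18, "tx": 0.43, "ty": -0.94, "tz": 0, "spin": -1}]'

```text
time: 2.52
ee_pos: [0.5658, -0.2171, 0.3364]
ee_rot: [-0.001, 1.0, 0.002, -0.0]
wrist_force: [-0.3, -0.3, -0.8]
gripper_width: 0.0361
grasp_force: 0.0
```

servo_tool --plan '[{"grip": -0.18, "tx": 0, "ty": 0, "tz": -0.2, "spin": -1}, {"grip": -0.18, "tx": 0, "ty": 0, "tz": -0.3, "spin": -1}, {"grip": -0.18, "tx": 0, "ty": 0, "tz": -0.4, "spin": -1}, {"grip": -0.18, "tx": 0, "ty": 0, "tz": -0.4, "spin": -1}, {"grip": -0.18, "tx": 0, "ty": 0, "tz": -0.4, "spin": -1}, {"grip": -0.18, "tx": 0, "ty": 0, "tz": -0.4, "spin": -1}, {"grip": -0.18, "tx": 0, "ty": 0, "tz": -0.4, "spin": -1}, {"grip": -0.18, "tx": 0, "ty": 0, "tz": -0.4, "spin": -1}, {"grip": -0.18, "tx": 0, "ty": 0, "tz": -0.4, "spin": -1}]'

```text
time: 3.65
ee_pos: [0.5655, -0.2168, 0.1773]
ee_rot: [-0.0, 0.734, -0.679, -0.0]
wrist_force: [1.2, 0.1, 0.1]
gripper_width: 0.0359
grasp_force: 0.0
```

Run:
```python
from h import *
from scipy.spatial.transform import Rotation as Ro
s=sensors.state(); q=s["ee_rot"]; M=Ro.from_quat(q,scalar_first=True).as_matrix(); print(s["joints"],s["ee_pos"],"yaw",np.arctan2(M[1,1],M[0,1]))
save("top","top2.png")
```

```text
[-4.80328710e-01  4.03794893e-01  1.54504187e+00  3.89832268e-04
  1.19270599e+00  2.58282261e+00] [ 0.56551269 -0.21679901  0.17728999] yaw -3.063295249134009
```

View pics/top2.png

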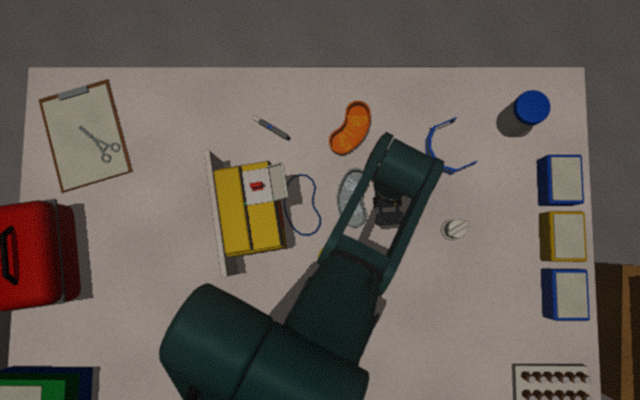

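The arm is above the hollow side of the dish, whose left part shows at (350,198), and the bystanders are untouched. Now I'll lower the tool and trim the spin.

servo_tool --plan '[{"grip": -0.18, "tx": 0, "ty": 0, "tz": -0.12, "spin": -0.1}, {"grip": -0.18, "tx": 0, "ty": 0, "tz": -0.24, "spin": -0.1}, {"grip": -0.18, "tx": 0, "ty": 0, "tz": -0.34, "spin": -0.1}, {"grip": -0.18, "tx": 0, "ty": 0, "tz": -0.38, "spin": -0.1}, {"grip": -0.18, "tx": 0, "ty": 0, "tz": -0.38, "spin": -0.1}]'

```text
time: 4.32
ee_pos: [0.565, -0.2178, 0.0246]
ee_rot: [-0.0, -0.68, 0.733, 0.001]
wrist_force: [0.4, 0.3, 0.5]
gripper_width: 0.0359
grasp_force: 0.0
```

servo_tool --plan '[{"grip": -0.18, "tx": 0.003, "ty": 0.04, "tz": 0, "spin": 0}, {"grip": -0.18, "tx": 0.004, "ty": 0.06, "tz": 0, "spin": 0}, {"grip": -0.18, "tx": 0.003, "ty": 0.08, "tz": 0, "spin": 0.008}, {"grip": -0.18, "tx": 0.002, "ty": 0.097, "tz": 0, "spin": 0.015}, {"grip": -0.18, "tx": 0.001, "ty": 0.115, "tz": 0, "spin": 0.023}, {"grip": -0.18, "tx": 0, "ty": 0.133, "tz": 0, "spin": 0.03}, {"grip": -0.18, "tx": -0.001, "ty": 0.152, "tz": 0, "spin": 0.038}, {"grip": -0.18, "tx": -0.002, "ty": 0.17, "tz": 0, "spin": 0.046}, {"grip": -0.18, "tx": -0.003, "ty": 0.188, "tz": 0, "spin": 0.053}, {"grip": -0.18, "tx": -0.004, "ty": 0.206, "tz": 0, "spin": 0.061}]'

```text
time: 5.58
ee_pos: [0.5636, -0.1354, 0.0251]
ee_rot: [0.0, 0.712, -0.702, -0.0]
wrist_force: [0.3, -3.8, 2.2]
gripper_width: 0.0357
grasp_force: 1.9
```

Run:
```python
from h import *
a=save("scene","s3.png"); cv2.imwrite("pics/s3c.png",cv2.resize(a[120:300,220:460],None,fx=3,fy=3)[:,:,::-1]); print(sensors.state()["wrist_force"])
```

```text
[ 0.88235843 -1.46551638  1.63029993]
```

View pics/s3c.png

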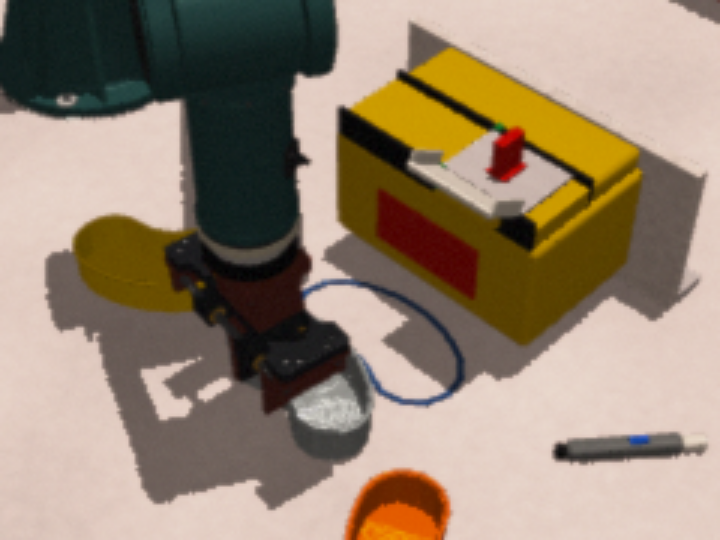

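The dish (330,420 in the crop) rides squarely against the fingers and heads for the outline. I'll continue the push.

servo_tool --plan '[{"grip": -0.18, "tx": -0.001, "ty": 0.023, "tz": 0, "spin": 0.009}, {"grip": -0.18, "tx": -0.002, "ty": 0.046, "tz": 0, "spin": 0.018}, {"grip": -0.18, "tx": -0.003, "ty": 0.068, "tz": 0, "spin": 0.028}, {"grip": -0.18, "tx": -0.005, "ty": 0.09, "tz": 0, "spin": 0.037}, {"grip": -0.18, "tx": -0.006, "ty": 0.112, "tz": 0, "spin": 0.046}, {"grip": -0.18, "tx": -0.008, "ty": 0.134, "tz": 0, "spin": 0.056}, {"grip": -0.18, "tx": -0.009, "ty": 0.156, "tz": 0, "spin": 0.066}, {"grip": -0.18, "tx": -0.01, "ty": 0.178, "tz": 0, "spin": 0.076}, {"grip": -0.18, "tx": -0.011, "ty": 0.2, "tz": 0, "spin": 0.086}, {"grip": -0.18, "tx": -0.012, "ty": 0.212, "tz": 0, "spin": 0.091}]'

```text
time: 6.88
ee_pos: [0.5588, -0.0505, 0.0251]
ee_rot: [-0.0, 0.758, -0.652, -0.0]
wrist_force: [-0.1, -2.4, -1.1]
gripper_width: 0.0361
grasp_force: 0.9
```

servo_tool --plan '[{"grip": -0.18, "tx": 0, "ty": 0.008, "tz": 0, "spin": 0}, {"grip": -0.18, "tx": 0, "ty": 0.008, "tz": 0, "spin": 0}, {"grip": -0.18, "tx": 0.01, "ty": -0.06, "tz": 0, "spin": 0}, {"grip": -0.18, "tx": 0.02, "ty": -0.16, "tz": 0, "spin": 0}, {"grip": -0.18, "tx": 0.02, "ty": -0.3, "tz": 0.2, "spin": 0}, {"grip": -0.18, "tx": 0.02, "ty": -0.4, "tz": 0.4, "spin": 0}, {"grip": 0, "tx": 0.02, "ty": -0.4, "tz": 0.7, "spin": 0}, {"grip": 0, "tx": 0.02, "ty": -0.4, "tz": 0.8, "spin": 0}, {"grip": 0, "tx": 0.02, "ty": -0.4, "tz": 0.8, "spin": 0}]'

```text
time: 8.0
ee_pos: [0.5663, -0.2077, 0.3187]
ee_rot: [-0.0, 0.758, -0.653, -0.0]
wrist_force: [0.9, -0.3, 0.1]
gripper_width: 0.0442
grasp_force: 0.0
```

Run:
```python
from h import *
save("top","top4.png"); a=save("scene","s4.png"); t=cv2.imread("pics/top4.png")
A=cv2.resize(t[140:260,200:380],(600,400)); cv2.imwrite("pics/c4.png",cv2.convertScaleAbs(A,alpha=1.5))
a=cv2.GaussianBlur(t[:,:,::-1],(3,3),0).astype(int)
print(sensors.state()["joints"])
```

```text
[-4.66553778e-01  2.87679614e-01  1.34988158e+00  1.66808004e-04
  1.49004250e+00  2.52642784e+00]
```

View pics/c4.png

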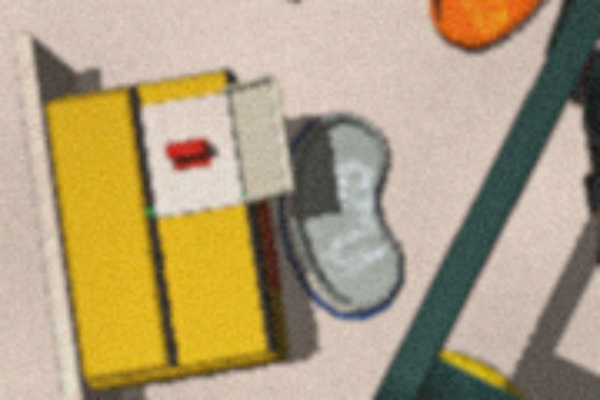

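The dish covers the outline, with only a thin blue rim visible at bottom left. I'll measure it in the spot frame.

Run:
```python
from h import *
a=cv2.GaussianBlur(cv2.imread("pics/top4.png")[:,:,::-1],(3,3),0).astype(int)
m=((a[...,0]-a[...,2]<8)&(a[...,0]<115)&(a[...,2]-a[...,0]<=3)).astype(np.uint8); w=np.zeros_like(m); w[165:240,283:324]=m[165:240,283:324]
n,l,s,c=cv2.connectedComponentsWithStats(w,connectivity=8); k=1+np.argmax(s[1:,4]); print(s[k])
ys,xs=np.where(l==k); P=np.array([plane("top",u,v,.036)[:2] for u,v in zip(xs,ys)])*1000
t=0.158; Y=np.array([-np.cos(t),-np.sin(t)]); X=np.array([-np.sin(t),np.cos(t)]); S=np.array([550,7])
p=(P-S)@np.array([X,Y]).T
print("y",p[:,1].min(),p[:,1].max(),"x",p[:,0].min(),p[:,0].max(),"horns",p[p[:,1]<-20][:,0].min(),p[p[:,1]>20][:,0].min())
```

```text
[ 283  174   38   59 1338]
y -86.41941765703648 85.70841968289646 x -56.629198583530766 47.65084814359392 horns -56.629198583530766 -54.89056919154926
```

The dish is within about 5 mm and 0.02 rad of its outline, so step 1 is met. Now I'll go to the shutter grip, flipping the wrist back on the way.

servo_tool --plan '[{"grip": 0.15, "tx": 0.04, "ty": 0, "tz": 0.05, "spin": 1}, {"grip": 0.15, "tx": 0.04, "ty": 0.1, "tz": 0.05, "spin": 1}, {"grip": 0.15, "tx": 0.04, "ty": 0.2, "tz": 0.05, "spin": 1}, {"grip": 0.15, "tx": 0.04, "ty": 0.3, "tz": 0.05, "spin": 1}, {"grip": 0.15, "tx": 0.04, "ty": 0.4, "tz": 0.05, "spin": 1}, {"grip": 0.15, "tx": 0.04, "ty": 0.5, "tz": 0.05, "spin": 1}, {"grip": 0.15, "tx": 0.04, "ty": 0.6, "tz": 0.05, "spin": 1}, {"grip": 0.15, "tx": 0.04, "ty": 0.7, "tz": 0.05, "spin": 1}, {"grip": 0.15, "tx": 0.04, "ty": 0.7, "tz": 0.05, "spin": 1}]'

```text
time: 9.22
ee_pos: [0.5821, 0.075, 0.3356]
ee_rot: [-0.001, 0.999, 0.041, -0.001]
wrist_force: [-0.4, -0.6, 0.7]
gripper_width: 0.0501
grasp_force: 0.0
```

servo_tool --plan '[{"grip": 0.15, "tx": 0, "ty": 0.09, "tz": 0, "spin": 1}, {"grip": 0.15, "tx": 0, "ty": 0.09, "tz": 0, "spin": 1}, {"grip": 0.15, "tx": 0, "ty": 0.09, "tz": 0, "spin": 1}, {"grip": 0.15, "tx": 0, "ty": 0.09, "tz": 0, "spin": 1}, {"grip": 0.15, "tx": 0, "ty": 0.09, "tz": 0, "spin": 1}, {"grip": 0.15, "tx": 0, "ty": 0.09, "tz": 0, "spin": 1}, {"grip": 0.15, "tx": 0, "ty": 0.09, "tz": 0, "spin": 1}, {"grip": 0.15, "tx": 0, "ty": 0.09, "tz": 0, "spin": 1}, {"grip": 0.15, "tx": 0, "ty": 0.09, "tz": 0, "spin": 1}, {"grip": 0.15, "tx": 0, "ty": 0.09, "tz": 0, "spin": 1}]'

```text
time: 10.48
ee_pos: [0.5828, 0.1078, 0.3363]
ee_rot: [-0.0, 0.706, 0.708, -0.0]
wrist_force: [-0.3, -0.0, -0.4]
gripper_width: 0.0502
grasp_force: 0.0
```

servo_tool --plan '[{"grip": 0.15, "tx": 0, "ty": 0, "tz": -0.08, "spin": 0.095}, {"grip": 0.15, "tx": 0, "ty": 0, "tz": -0.1, "spin": 0.095}, {"grip": 0.15, "tx": 0, "ty": 0, "tz": -0.1, "spin": 0.095}]'

```text
time: 10.85
ee_pos: [0.5826, 0.1083, 0.2963]
ee_rot: [-0.001, 0.653, 0.757, -0.001]
wrist_force: [-0.4, -0.4, 0.2]
gripper_width: 0.0504
grasp_force: 0.0
```

Run:
```python
from h import *
from scipy.spatial.transform import Rotation as Ro
s=sensors.state(); a=save("wrist","w5.png").astype(int)
M=Ro.from_quat(s["ee_rot"],scalar_first=True).as_matrix(); print(s["ee_pos"],"yaw",np.arctan2(M[1,1],M[0,1]),s["joints"])
i=imaging.camera_info("wrist"); f=200/np.tan(np.radians(i["vertical_fov"])/2); T=i["mount"]
def wr(u,v,z):
    d=np.array([u-i["cx"],v-i["cy"]]); r=np.hypot(*d); th=r/f
    c=np.r_[d/r*np.sin(th),np.cos(th)]; D=M@T[:3,:3]@c; O=s["ee_pos"]+M@T[:3,3]; return O+D*(z-O[2])/D[2]
m=((a[...,0]-a[...,1]>40)&(a[...,0]-a[...,2]>40)&(a[...,1]<60)).astype(np.uint8)
n,l,st,c=cv2.connectedComponentsWithStats(m)
for k in range(1,n):
    if st[k,4]>60: print(st[k],c[k],wr(*c[k],.209))
```

```text
[0.58258829 0.10834971 0.29626542] yaw 0.14651989411094385 [ 6.73516734e-02  2.89392836e-01  1.41529975e+00 -1.19595025e-05
  1.43837627e+00 -7.91665556e-02]
[314 177  23  42 785] [325.24840764 195.87643312] [0.58204269 0.11617955 0.209     ]
[377 322  14  18  75] [384.05333333 328.94666667] [ 0.66386926 -0.01644663  0.209     ]
```

View pics/w5.png

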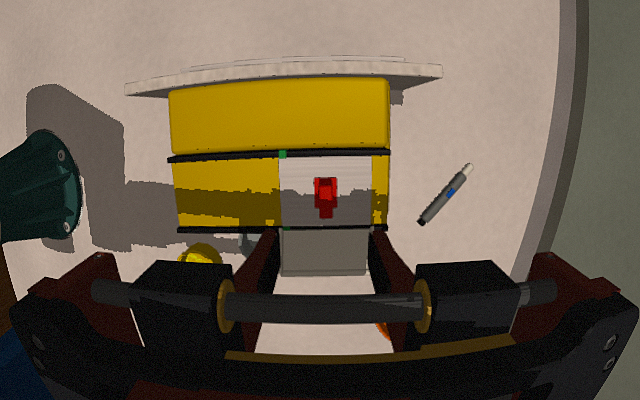

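The wrist view shows the red grip at (325,197), centred between the fingers in the opening direction. Descend and close.

servo_tool --grip_force 40 --plan '[{"grip": 0.15, "tx": 0, "ty": 0, "tz": -0.1, "spin": 0}, {"grip": 0.15, "tx": 0, "ty": 0, "tz": -0.18, "spin": 0}, {"grip": 0.15, "tx": 0, "ty": 0, "tz": -0.23, "spin": 0}, {"grip": 0.15, "tx": 0, "ty": 0, "tz": -0.248, "spin": 0}, {"grip": 0.15, "tx": 0, "ty": 0, "tz": -0.248, "spin": 0}, {"grip": -1, "tx": 0, "ty": 0, "tz": -0.248, "spin": 0}, {"grip": -1, "tx": 0, "ty": 0, "tz": -0.248, "spin": 0}, {"grip": -1, "tx": 0, "ty": 0, "tz": -0.248, "spin": 0}, {"grip": -1, "tx": 0, "ty": 0, "tz": -0.248, "spin": 0}]'

```text
time: 12.02
ee_pos: [0.583, 0.1085, 0.1976]
ee_rot: [0.0, 0.652, 0.758, 0.0]
wrist_force: [-0.3, -0.1, 0.4]
gripper_width: 0.0141
grasp_force: 0.7
```

servo_tool --plan '[{"grip": -1, "tx": 0, "ty": 0, "tz": 0, "spin": 0}, {"grip": -1, "tx": 0, "ty": 0, "tz": 0, "spin": 0}, {"grip": -1, "tx": 0, "ty": 0, "tz": 0, "spin": 0}]'

```text
time: 12.4
ee_pos: [0.5839, 0.1086, 0.1977]
ee_rot: [0.001, 0.652, 0.758, 0.001]
wrist_force: [4.7, 0.8, -1.2]
gripper_width: 0.0112
grasp_force: 40.0
```

servo_tool --plan '[{"grip": -1, "tx": -0.015, "ty": -0.002, "tz": 0, "spin": 0}, {"grip": -1, "tx": -0.03, "ty": -0.005, "tz": 0, "spin": 0}, {"grip": -1, "tx": -0.045, "ty": -0.007, "tz": 0, "spin": 0}, {"grip": -1, "tx": -0.06, "ty": -0.01, "tz": 0, "spin": 0}, {"grip": -1, "tx": -0.075, "ty": -0.012, "tz": 0, "spin": 0}, {"grip": -1, "tx": -0.09, "ty": -0.014, "tz": 0, "spin": 0}, {"grip": -1, "tx": -0.1, "ty": -0.016, "tz": 0, "spin": 0}, {"grip": -1, "tx": -0.1, "ty": -0.016, "tz": 0, "spin": 0}, {"grip": -1, "tx": -0.1, "ty": -0.016, "tz": 0, "spin": 0}, {"grip": -1, "tx": -0.1, "ty": -0.016, "tz": 0, "spin": 0}]'

```text
time: 13.65
ee_pos: [0.5455, 0.1022, 0.1977]
ee_rot: [0.002, 0.652, 0.758, 0.002]
wrist_force: [8.4, 1.3, -5.2]
gripper_width: 0.0115
grasp_force: 40.0
```

Run:
```python
from h import *
s=sensors.state(); print(s["ee_pos"],s["wrist_force"],s["grasp_force"])
a=save("wrist","w6.png"); A=cv2.resize(a[100:260,200:440],None,fx=3,fy=3); cv2.imwrite("pics/w6c.png",cv2.convertScaleAbs(A[:,:,::-1],alpha=1.6))
a=save("scene","s6.png"); A=cv2.resize(a[110:290,240:460],None,fx=3.5,fy=3.3); cv2.imwrite("pics/s6c.png",cv2.convertScaleAbs(A[:,:,::-1],alpha=1.3))
```

```text
[0.54554084 0.10216184 0.19771333] [ 8.37426825  1.26781552 -5.15247231] 39.98901128768921
```

View pics/w6c.png

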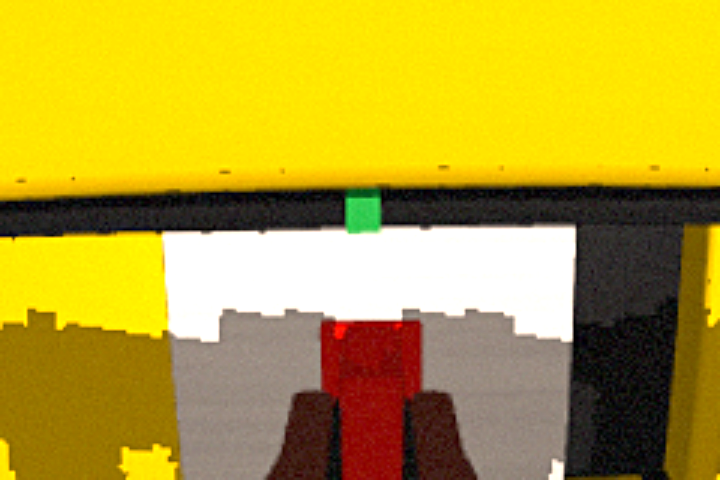

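View pics/s6c.png

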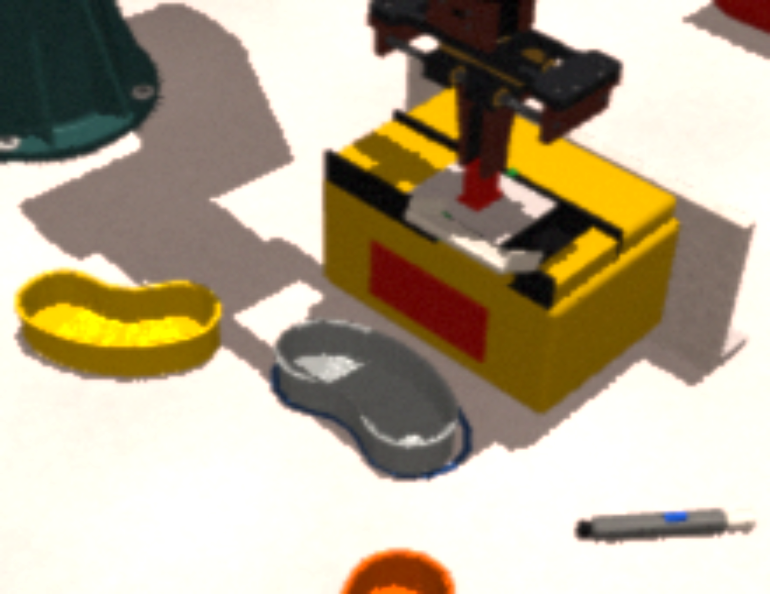

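The green mark is at column 363 and the red grip at 371, so the shutter is about 1.5 mm short of half. The dish has blue showing all round it. A small trim and hold, then hand in.

servo_tool --plan '[{"grip": -1, "tx": -0.004, "ty": -0.001, "tz": 0, "spin": 0}, {"grip": -1, "tx": -0.004, "ty": -0.001, "tz": 0, "spin": 0}, {"grip": -1, "tx": -0.004, "ty": -0.001, "tz": 0, "spin": 0}, {"grip": -1, "tx": -0.004, "ty": -0.001, "tz": 0, "spin": 0}, {"grip": -1, "tx": -0.004, "ty": -0.001, "tz": 0, "spin": 0}, {"grip": -1, "tx": -0.004, "ty": -0.001, "tz": 0, "spin": 0}, {"grip": -1, "tx": -0.004, "ty": -0.001, "tz": 0, "spin": 0}, {"grip": -1, "tx": -0.004, "ty": -0.001, "tz": 0, "spin": 0}]'

```text
time: 14.75
ee_pos: [0.544, 0.1019, 0.1977]
ee_rot: [0.002, 0.652, 0.758, 0.002]
wrist_force: [9.6, 1.8, -6.5]
gripper_width: 0.0113
grasp_force: 40.0
```

```bash
python3 -c "
from h import *
s=sensors.state(); print(s['ee_pos'],s['grasp_force'],s['wrist_force']); print(manip.hand_in())"
```

```text
[0.544045   0.10188784 0.19770435] 39.98904883861542 [ 9.55555581  1.84450439 -6.5437944 ]
the job is handed in; nothing more can be done
None
```

I handed the job in at about 15 s: by camera the dish is about 5 mm off its outline centre, the shutter is gripped at about half travel (40 N grip), and no bystander was touched; the hand-in returned no verdict.

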